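# Unlatch the burn-in cage and hold its gate wide

### The job

Open the small wire burn-in cage so that a colleague can reach the units in it: with the gate still shut, squeeze the swivel catch near the gate's free end fully open, then the slide catch nearer the hinge, then take the gate by its handle post and swing it out past its detent until it stands square to the cage's front or a little wider. The gate closes itself, so finish while holding it there, still, with the gripper; leave the things lying around alone.

Things in the scene. Friction and masses are not known exactly. Their poses are not given: they have to be found in the camera images.
- cage: grey wire cage fixed to the bench, 250 mm wide, 100 mm high, with an aluminium deck (top 106 mm) that carries two catches. Origin at bench level near its middle: -x out of its front to the robot, +y to its left as the robot sees it, z up (frame of the offsets below). An 8 mm apron of its base sticks out 75 mm in front at the hinge end, with a sprung ball in it, the detent
- cage_hinge (a point): point on the gate's vertical hinge axis at the left end of the cage's front (80 mm to -x, 103 mm to +y of the cage's origin), 100 mm above the bench; axes as the cage's
- gate (a joint): 0 shut across the front, grows as its right end swings out to the robot, 1.57 square, 1.85 stop. Gate 214 mm long, 8 thick, 12 to 100 mm up, two lugs to 123 mm. A spring always closes it (2 to 4 N at the handle). At about 0.65 to 0.8 it is pulled over the ball (about 12 N); let go beyond, it falls back to the ball, about 0.9. With either catch home it moves about 0.05 at most
- gate_handle (a point): grip point on the gate's vertical round steel handle post (12 mm thick, 37 to 127 mm above the bench), on its axis, 20 mm below its top. It stands 60 mm in front of the gate's mid-plane (38 mm clear behind it, but for 8 mm stubs 45 and 75 mm up), 95 mm along from the hinge, and swings on a 112 mm radius, clockwise from above. Axes turn with the gate: -x out of its front, y to the hinge
- swivel_catch (a joint): first catch, near the gate's free (right) end: dark steel crank on a vertical pin; stays where it is left (3.5 N at its post to turn it). 0 to 0.05 home, hook in front of the gate's lug; 0.4 fully squeezed, its stop. Clear of the gate from 0.2, and of the slide catch from about 0.28; till then its side arm blocks the slide catch
- swivel_post (a point): the swivel catch's round vertical grip post, 10 mm thick, top 149 mm above the bench, free down to 118 mm; point on its axis, 138 mm up. It swings on a 45 mm radius to +y, towards its fixed tab: home its axis is 44 mm from the middle of that tab (53 mm over both), fully squeezed 26.5 mm (36 mm over both)
- swivel_fixed_tab (a point): the swivel catch's fixed aluminium tab, 22 mm (x) by 8 mm (y), 106 to 150 mm above the bench, on the +y side of the post; point on its centre line, 138 mm up. It is part of the cage and does not yield: close along the cage's y over post and tab, centred between where the two will be when squeezed
- slide_catch (a joint): second catch, nearer the hinge: dark steel bar that slides along the front to the free end (-y). 0 home, hook in front of the gate's other lug; 0.014 m fully squeezed, its stop. Clear of the gate from 0.010. Takes 4 N, stays where it is left; blocked until the swivel catch has been squeezed
- slide_tab (a point): the slide catch's upright grip tab, 22 mm (x) by 8 mm (y), top 150 mm above the bench, free down to 118 mm; point on its centre line, 138 mm up. Home its middle is 40 mm to +y of the fixed tab's (48 mm over both), fully squeezed 26 mm (34 mm over both)
- slide_fixed_tab (a point): the slide catch's fixed aluminium tab, 22 mm (x) by 8 mm (y), 106 to 150 mm above the bench; point on its centre line, 138 mm up. Part of the cage, does not yield: close along the cage's y over both tabs, centred between where the two will be when squeezed
- wire_reel: reel of solder wire, 62 mm across, 52 mm high, right of the cage; a bystander, origin at its underside
- tape_reel: flat white-flanged reel of tape, 58 mm across, 19 mm high, right of the cage; a bystander, origin at its underside
- cutters: side cutters, 120 x 130 mm, 12 mm high, farther right; a bystander, origin at its underside
- loupe: black eye loupe, 41 mm across, 26 mm high, in front of the reels; a bystander, origin at its underside
- capacitor: standing capacitor can, 35 mm across, 60 mm high, left of the cage; a bystander, origin at its underside
- tin: round open tin, 54 mm across, 20 mm high, left of the cage; a bystander, origin at its underside
- pen: marker pen, 126 mm long, 15 mm thick, lying behind the reels, right of the cage; a bystander, origin at its underside

How it is judged:
By the outcome, as a careful person would: the job done as asked, in the order asked, and still so for the second after the job is handed in, while the arm keeps its last pose, push and grip.
It also fails if it takes over 48 s, if anything falls off the work surface, if the arm or the gripper's body presses on something with over 40 N, if the wrist force passes 120 N, or if a joint passes its speed limit or range.

### The arm

A 7-joint arm with a two-finger parallel gripper is mounted at the origin on a cart in front of the work surface, level with it; the furniture and walls round the work are solid. World frame = base frame: x ahead of the robot, y to its left, z up, the work surface at z = 0. Lengths are in m, angles in degrees, forces in N, time in s.
With the tool pointing down it reaches from about 0.425 to 0.975 m from the base axis. Payload 16.7 kg.
Tool frame: the origin (TCP) lies midway between the tips of the shut fingers; the grasp point (between the pads) lies 19 mm behind it; z points along the fingers, y is the line along which they close (so a half turn about z gives the same grasp; the last joint's range is limited). The gripper opens to 85 mm and grips with 20 to 120 N. Pads are 22 mm wide; open, the fingers measure 114 mm over their backs; the gripper's body (76 mm by 85 mm) begins 54 mm behind the grasp point. The pads swing forward as they close: fully open they stand 13 mm farther back than shut.
Start: joints at [66.32, 24.414, 4.234, 92.017, -1.954, 63.644, -3.845], TCP at [0.176, -0.652, 0.231] pointing down, gripper open.
Joint ranges: [-163.25, 163.25], [-28.42, 122.38], [-70.27, 78.77], [12.13, 141.07], [-58.53, 238.53], [9.26, 117.41], [-156.51, 156.51]. Speed limits (degrees/s): [108.29, 108.29, 136.94, 136.94, 172.46, 172.46, 172.46].

### API

Orientations are given as [roll, pitch, yaw] about the fixed x, y, z axes, in that order (R = Rz(yaw) Ry(pitch) Rx(roll)).
In Python, from workcell import env gives the robot as it stands.
- The arm moves only by the tool arm_command, never from a script. Its argument "series" is a list that holds one entry, the list of rows, each a list of 7 numbers: the shift along the tool's x, y, z in mm, then the turn, a rotation vector about the tool's x, y, z in rad, then the gripper command: -1 is fully open, 1 is shut, values between are in proportion. A call has 1 to 12 rows; each row shifts and turns the commanded pose from where the row before left it, along the tool's axes as they then stand; what a row does not reach is not made up. A row lasts 1/10 s, in which the tool goes at most 50 mm and 8.59 degrees, less where a joint would pass 70% of its speed; a pose out of reach is approached as far as the arm can. A call with a gripper value outside its range is refused whole. The fingers move at their own pace and stop on an object; the grip force is fixed at half the most. Time passes only in rows, so rows that do not move let the fingers close. It gives the time, the measured TCP pose, the force, the opening and the grip force at its end, in the units of the state.
- env.sense(): the state, without advancing time (a new reading comes with each control period).
- env.camera(name): name is "scene" or "side" or "wrist"; returns a dict with "img" (420x560x3 uint8, blue, green, red), "range_z" (420x560 float32, m along the optical axis (not along the pixel's ray), 0 where there is no reading), "K" (3x3 intrinsics, pixels), "k1" (the pictures are not rectified: a ray, as slopes to the right and down, at radius r is drawn at 1 + k1 r^2 times it, then the intrinsics apply), "rvec" (rotation vector, rad) and "tvec" (3), from world to camera coordinates, as OpenCV has them. Camera axes: x right, y down, z forward; pixel columns grow to the right and rows downward; lengths in m; the calibration is good to about 2 mm. A picture is of the moment at which its call begins.
- env.job_done(): hands the job in; it is judged then, once.
Trained networks look in a picture, given as the dict that the camera call returned (one of the last four; its "shot" number tells which), for a name from the list of things; names that differ only in an ending like _2 or _b are one class to them, and where a whole thing is asked for, a point or a joint stands for the part that bears it (a point fixed in the world has none). Each returns a list of dicts, best first, with "confidence" (0 to 1); they miss things now and then, are a little off and sometimes report something else, mostly with a low value. They report only what shows in the picture. A call takes as long as a camera call.
- env.regions_of(target, picture): "pixels" (420x560 bool, what is visible of it) and "at" ([column, row] in pixels, amid what is visible of it).
The state is a dict: "time_s": time; "joints": joint angles; "joint_velocities": joint speeds; "joint_efforts": joint torques, N m; "tool_pos": TCP position; "ee_rot": TCP orientation; "force": force on the tool from outside, world axes, zero at the start; "torque": the same for the moment, N m; "opening": finger opening in m; "grasp_force": force on a finger pad.
Only numpy, scipy, OpenCV 4.12 (cv2) and the standard library are available. Lean on these libraries where they do the work, as an engineer would, in place of code of your own. Each camera call takes 0.05 s, during which the arm holds its last target. There are 200 camera calls.

## Working session

There is one attempt and no reset: what is moved stays moved. The work goes in short steps, Python scripts to look and compute and a tool call to move; the robot and the scene stay as the last step left them, time stands still between calls to the robot, and variables do not carry over. Pictures are saved under pics/ and viewed, at most 10 in all, crops included, and the job is handed in when it is done.

Besides the shell and the picture viewer there is one more tool, called after ">>>" by a JSON object that holds its "name" and its "arguments", one argument or row to a line. arm_command: Moves the arm, as the interface text tells. Its arguments: {"type":"object","properties":{"series":{"type":"array"}},"required":["series"]}

```bash
mkdir -p pics; ls
cat > h.py <<'E'
import numpy as np,cv2
from scipy.spatial.transform import Rotation as R
from workcell import env
def pts(p,mask):
    v,u=np.nonzero(mask&(p["range_z"]>0)); z=p["range_z"][v,u]; K=p["K"]
    d=np.stack([(u-K[0,2])/K[0,0],(v-K[1,2])/K[1,1]],1); s=d.copy()
    for _ in range(10): s=d/(1+p["k1"]*(s**2).sum(1,keepdims=True))
    c=np.c_[s,np.ones(len(s))]*z[:,None]
    Rm=cv2.Rodrigues(np.array(p["rvec"],float))[0]
    return (c-np.array(p["tvec"]).ravel())@Rm
E
python3 - <<'E'
from h import *
s=env.sense();print({k:np.round(v,3) for k,v in s.items()})
for n in("scene","side"):
    p=env.camera(n);cv2.imwrite(f"pics/{n}0.png",p["img"])
    print(n,p["K"][0,0],p["k1"],(-cv2.Rodrigues(np.array(p["rvec"],float))[0].T@np.array(p["tvec"]).ravel()).round(3))
    for t in("cage","gate_handle","swivel_post","swivel_fixed_tab","slide_tab","slide_fixed_tab"):
        for r in env.regions_of(t,p)[:2]:
            P=pts(p,r["pixels"]); 
            print(t,round(r["confidence"],2),np.round(r["at"]),r["pixels"].sum(),len(P) and (np.median(P,0).round(4),np.percentile(P,5,axis=0).round(3),np.percentile(P,95,axis=0).round(3)))
E
```

```text
pics
{'time_s': np.float64(0.0), 'joints': array([66.32 , 24.45 ,  4.23 , 92.053, -1.955, 63.643, -3.845]), 'joint_velocities': array([-0.006,  0.065, -0.097,  0.069,  0.032,  0.037, -0.124]), 'joint_efforts': array([-1.0000e-03, -9.4982e+01,  3.7610e+00, -4.6351e+01,  1.9000e-02,
        1.0000e-02, -0.0000e+00]), 'tool_pos': array([ 0.176, -0.651,  0.231]), 'ee_rot': array([-1.79926e+02,  4.00000e-03,  1.51130e+01]), 'force': array([ 0.075, -0.59 ,  0.696]), 'torque': array([ 0.006, -0.012, -0.024]), 'grasp_force': np.float64(0.0), 'opening': np.float64(0.085)}
scene 382.96949440129094 -0.11075379581409017 [0.041 0.268 0.767]
cage 0.72 [244. 240.] 8226 (array([0.5612, 0.0757, 0.0992]), array([ 0.484, -0.041,  0.006]), array([0.663, 0.179, 0.117]))
cage 0.23 [242. 225.] 318 (array([0.5641, 0.091 , 0.1154]), array([0.532, 0.033, 0.108]), array([0.599, 0.117, 0.149]))
swivel_post 0.88 [294. 225.] 384 (array([ 0.5195, -0.0185,  0.1152]), array([ 0.471, -0.041,  0.107]), array([0.553, 0.019, 0.142]))
swivel_post 0.27 [247. 253.] 1405 (array([0.5247, 0.0924, 0.0728]), array([ 0.479, -0.0
[... 850 characters left out ...]
,  0.019]), array([0.564, 0.138, 0.123]))
swivel_post 0.8 [261. 216.] 407 (array([ 0.5261, -0.0285,  0.114 ]), array([ 0.473, -0.046,  0.106]), array([0.557, 0.011, 0.14 ]))
swivel_post 0.46 [278. 213.] 7480 (array([0.578 , 0.0086, 0.0857]), array([ 0.486, -0.089,  0.005]), array([0.694, 0.142, 0.123]))
swivel_fixed_tab 0.89 [280. 217.] 7176 (array([0.5768, 0.0055, 0.0919]), array([ 0.487, -0.089,  0.006]), array([0.69 , 0.137, 0.124]))
slide_tab 0.53 [272. 186.] 257 (array([0.5711, 0.0989, 0.1149]), array([0.534, 0.035, 0.107]), array([0.605, 0.113, 0.147]))
slide_fixed_tab 0.86 [279. 214.] 7375 (array([0.5772, 0.0081, 0.0896]), array([ 0.486, -0.089,  0.005]), array([0.694, 0.14 , 0.123]))
```

Run:
```python
from h import *
for n,(c,r) in(("scene",(244,230)),("side",(276,216))):
    p=env.camera(n);im=p["img"][r-100:r+100,c-130:c+130];cv2.imwrite(f"pics/{n}1.png",cv2.resize(im,None,fx=3,fy=3,interpolation=cv2.INTER_CUBIC))
    P=pts(p,np.ones((420,560),bool))
    m=(P[:,2]>.120)&(P[:,2]<.16)&(P[:,0]>.4)&(P[:,0]<.8)&(abs(P[:,1])<.25);Q=P[m]
    # cluster
    from scipy.cluster.hierarchy import fcluster,linkage
    l=fcluster(linkage(Q,'single'),.006,'distance')
    for k in set(l):
        q=Q[l==k]
        if len(q)>5: print(n,len(q),q.mean(0).round(4),q.min(0).round(3),q.max(0).round(3), 'top',q[q[:,2]>q[:,2].max()-.006].mean(0).round(4))
    # deck fit
    r=max(env.regions_of("cage",p),key=lambda r:r["pixels"].sum());P=pts(p,r["pixels"]);D=P[abs(P[:,2]-.106)<.006]
    print(len(D),np.median(D[:,2]),cv2.minAreaRect(D[:,:2].astype(np.float32)*1000))
```

```text
scene 28 [4.857e-01 1.000e-04 1.223e-01] [ 0.479 -0.007  0.12 ] [0.493 0.007 0.126] top [4.857e-01 1.000e-04 1.223e-01]
scene 46 [ 0.5529 -0.0394  0.1378] [ 0.549 -0.043  0.12 ] [ 0.559 -0.035  0.152] top [ 0.5548 -0.04    0.1493]
scene 60 [ 0.5718 -0.0006  0.1402] [ 0.564 -0.01   0.121] [0.587 0.006 0.153] top [ 0.575  -0.0016  0.1495]
scene 30 [0.4851 0.1193 0.1256] [0.48  0.114 0.121] [0.492 0.124 0.129] top [0.4857 0.1194 0.1262]
scene 68 [0.592  0.1135 0.141 ] [0.585 0.104 0.121] [0.608 0.12  0.151] top [0.5951 0.1121 0.1483]
scene 6 [0.5989 0.1057 0.1264] [0.596 0.104 0.122] [0.601 0.108 0.133] top [0.6002 0.1048 0.1298]
scene 24 [0.5457 0.1026 0.123 ] [0.54  0.095 0.12 ] [0.552 0.11  0.125] top [0.5457 0.1026 0.123 ]
scene 69 [0.5717 0.0793 0.1405] [0.565 0.07  0.12 ] [0.584 0.086 0.152] top [0.5745 0.0784 0.1497]
2986 0.10600657294597071 ((569.4703369140625, 61.639495849609375), (250.32923889160156, 212.47671508789062), 59.424312591552734)
side 17 [ 0.488  -0.0028  0.1225] [ 0.483 -0.01   0.12 ] [0.494 0.005 0.125] top [ 0.488  -0.0028  0.1225]
side 125 [ 0.5765 -0.0066  0.136 ] [ 0.567 -0.015  0.12 ] [0.587 0.004 0.151] top [ 0.5756 -0.005   0.1477]
side 58 [ 0.5556 -0.0452  0.137 ] [ 0.551 -0.049  0.12 ] [ 0.56  -0.038  0.15 ] top [ 0.5554 -0.0445  0.1473]
side 21 [0.4875 0.1151 0.1241] [0.483 0.111 0.121] [0.493 0.122 0.128] top [0.4883 0.1157 0.1254]
side 97 [0.5975 0.1073 0.1367] [0.588 0.1   0.121] [0.607 0.117 0.15 ] top [0.5974 0.1081 0.1472]
side 110 [0.5766 0.0734 0.1364] [0.567 0.064 0.121] [0.586 0.082 0.151] top [0.5763 0.0749 0.1484]
side 13 [0.5471 0.0997 0.1221] [0.542 0.093 0.12 ] [0.553 0.106 0.125] top [0.5471 0.0997 0.1221]
2035 0.10497326759697413 ((569.7670288085938, 58.58782958984375), (255.29052734375, 211.6116943359375), 59.514427185058594)
```

View pics/scene1.png

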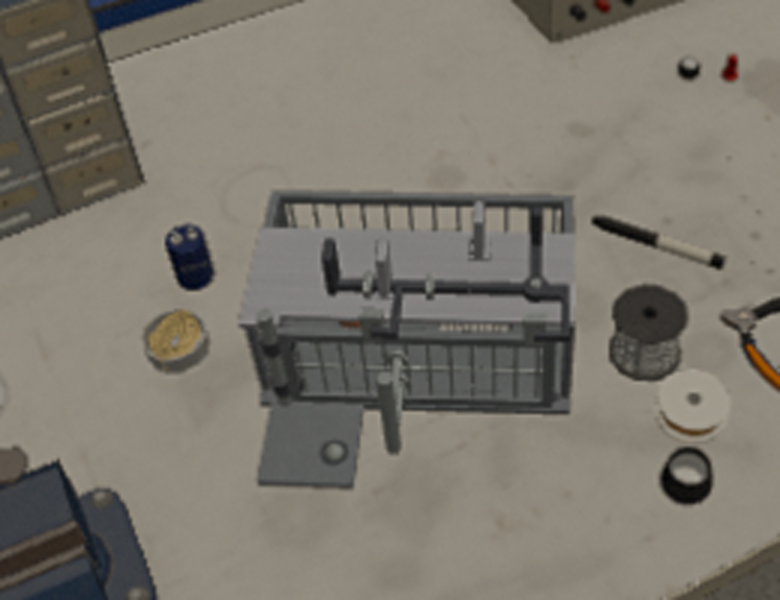

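View pics/side1.png

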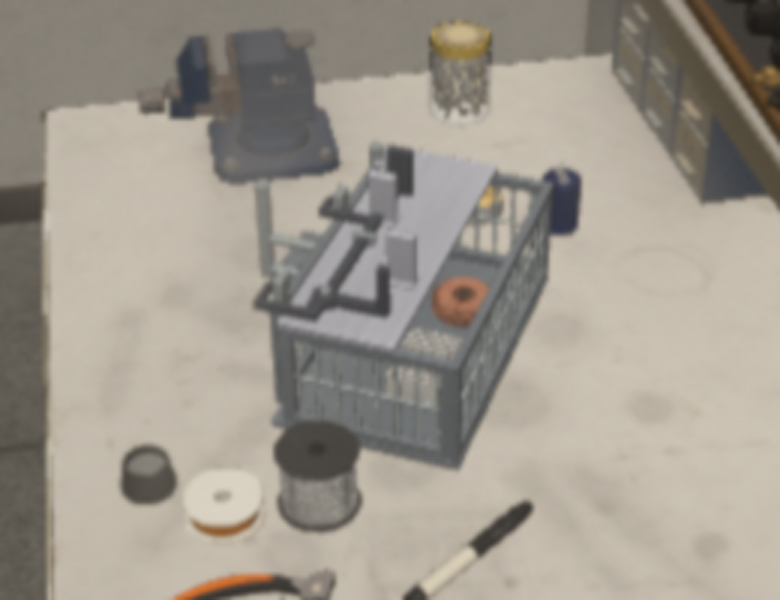

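The scene crop shows the cage front facing the camera: handle post top at about (385,380), swivel post (537,215) with its tab (480,225), slide tab (330,265) with its tab (382,265). In the side crop the catches are clear and the swivel hook is home at about (265,300).

```bash
cat >> h.py <<'E'
def plan(x,y,z,yaw,n,g=-1):
    s=env.sense();p=np.array(s["tool_pos"]);Rc=R.from_euler('xyz',s["ee_rot"],degrees=True);p0=p.copy();R0=Rc
    Rt=R.from_euler('xyz',[180,0,yaw],degrees=True);t=np.array([x,y,z]);w=(R0.inv()*Rt).as_rotvec()
    for k in range(1,n+1):
        d=Rc.inv().apply(p0+(t-p0)*k/n-p)*1000;r=list(np.round(d).astype(int))+list(np.round(w/n,3))+[g]
        print([float(a) for a in r],end=',')
        p=p+Rc.apply(np.array(r[:3])/1000);Rc=Rc*R.from_rotvec(r[3:6])
    print('\nend',p.round(4),Rc.as_euler('xyz',degrees=True).round(1))
E
python3 - <<'E'
from h import *
plan(.569,-.016,.231,-30.4,24)
p=env.camera("scene");P=pts(p,np.ones((420,560),bool))
m=(np.hypot(P[:,0]-.534,P[:,1]-.269)<.13)&(P[:,2]>.03);Q=P[m]
if len(Q):print(len(Q),Q.min(0),Q.max(0))
m=(np.hypot(P[:,0]-.586,P[:,1]-.169)<.24)&(P[:,2]>.012)&(((P[:,:2]-[.586,.169])@[.863,-.506])<-.08);Q=P[m]
if len(Q):print(len(Q),Q.min(0),Q.max(0),np.median(Q,0))
E
```

```text
[23.0, -21.0, 0.0, -0.0, -0.0, 0.033, -1.0],[22.0, -22.0, 0.0, -0.0, -0.0, 0.033, -1.0],[21.0, -23.0, 0.0, -0.0, -0.0, 0.033, -1.0],[20.0, -24.0, 0.0, -0.0, -0.0, 0.033, -1.0],[20.0, -24.0, 0.0, -0.0, -0.0, 0.033, -1.0],[19.0, -24.0, 0.0, -0.0, -0.0, 0.033, -1.0],[18.0, -26.0, 0.0, -0.0, -0.0, 0.033, -1.0],[17.0, -26.0, 0.0, -0.0, -0.0, 0.033, -1.0],[17.0, -26.0, 0.0, -0.0, -0.0, 0.033, -1.0],[15.0, -27.0, 0.0, -0.0, -0.0, 0.033, -1.0],[15.0, -28.0, 0.0, -0.0, -0.0, 0.033, -1.0],[14.0, -28.0, 0.0, -0.0, -0.0, 0.033, -1.0],[12.0, -28.0, 0.0, -0.0, -0.0, 0.033, -1.0],[12.0, -29.0, 0.0, -0.0, -0.0, 0.033, -1.0],[11.0, -29.0, 0.0, -0.0, -0.0, 0.033, -1.0],[10.0, -30.0, 0.0, -0.0, -0.0, 0.033, -1.0],[9.0, -29.0, 0.0, -0.0, -0.0, 0.033, -1.0],[8.0, -31.0, 0.0, -0.0, -0.0, 0.033, -1.0],[6.0, -30.0, 0.0, -0.0, -0.0, 0.033, -1.0],[6.0, -30.0, 0.0, -0.0, -0.0, 0.033, -1.0],[5.0, -31.0, 0.0, -0.0, -0.0, 0.033, -1.0],[4.0, -31.0, 0.0, -0.0, -0.0, 0.033, -1.0],[3.0, -31.0, 0.0, -0.0, -0.0, 0.033, -1.0],[2.0, -31.0, 0.0, -0.0, -0.0, 0.033, -1.0],
end [ 0.5691 -0.0163  0.2314] [-180.    -0.   -30.3]
1972 [0.43440404 0.14395961 0.03002441] [0.62087093 0.39879883 0.12041168]
1856 [0.40525239 0.31468407 0.01200622] [0.57470332 0.4017058  0.11911568] [0.50189515 0.35414922 0.10925017]
```

>>> {"name": "arm_command", "arguments": {
  "series": [
    [[23,-21,0,0,0,0.033,-1],[22,-22,0,0,0,0.033,-1],[21,-23,0,0,0,0.033,-1],[20,-24,0,0,0,0.033,-1],[20,-24,0,0,0,0.033,-1],[19,-24,0,0,0,0.033,-1],[18,-26,0,0,0,0.033,-1],[17,-26,0,0,0,0.033,-1],[17,-26,0,0,0,0.033,-1],[15,-27,0,0,0,0.033,-1],[15,-28,0,0,0,0.033,-1],[14,-28,0,0,0,0.033,-1]]
  ]
}}

```text
time_s: 2.15
tool_pos: [0.3736, -0.3324, 0.2315]
ee_rot: [180.0, -0.0, -7.7]
force: [0.4, -0.2, 0.7]
opening: 0.0855
grasp_force: 0.0
```

>>> {"name": "arm_command", "arguments": {
  "series": [
    [[12,-28,0,0,0,0.033,-1],[12,-29,0,0,0,0.033,-1],[11,-29,0,0,0,0.033,-1],[10,-30,0,0,0,0.033,-1],[9,-29,0,0,0,0.033,-1],[8,-31,0,0,0,0.033,-1],[6,-30,0,0,0,0.033,-1],[6,-30,0,0,0,0.033,-1],[5,-31,0,0,0,0.033,-1],[4,-31,0,0,0,0.033,-1],[3,-31,0,0,0,0.033,-1],[2,-31,0,0,0,0.033,-1]]
  ]
}}

```text
time_s: 3.35
tool_pos: [0.5697, -0.0152, 0.2315]
ee_rot: [-180.0, -0.0, -30.3]
force: [0.1, -0.5, -0.2]
opening: 0.0854
grasp_force: 0.0
```

Run:
```python
from h import *
s=env.sense();print(s["tool_pos"],s["ee_rot"],s["joints"])
p=env.camera("wrist");cv2.imwrite("pics/w1.png",p["img"])
P=pts(p,np.ones((420,560),bool))
m=(P[:,2]>.140)&(P[:,2]<.156)&(P[:,0]>.4)&(P[:,0]<.8)&(abs(P[:,1])<.25);Q=P[m]
from scipy.cluster.hierarchy import fcluster,linkage
l=fcluster(linkage(Q,'single'),.006,'distance')
for k in set(l):
    q=Q[l==k]
    if len(q)>20: print(len(q),np.median(q[:,2]),cv2.minAreaRect((q[:,:2]*1000).astype(np.float32)))
```

```text
[ 0.5696989  -0.01522574  0.23149235] [-1.79988708e+02 -1.91141005e-02 -3.03479465e+01] [   8.14203784   15.45819958  -15.63333218  104.9090117     4.74889135
   60.2415854  -129.65952915]
481 0.14889225833087433 ((596.482177734375, 109.14985656738281), (8.600957870483398, 22.152538299560547), 59.74052429199219)
205 0.1486943413616697 ((580.656982421875, 72.98163604736328), (7.623536109924316, 12.422517776489258), 56.712337493896484)
398 0.1498969234586012 ((575.7652587890625, -3.877134323120117), (8.113214492797852, 22.55411720275879), 59.51725387573242)
198 0.14940644086597668 ((555.5803833007812, -42.49827575683594), (9.447846412658691, 9.633374214172363), 62.417118072509766)
```

View pics/w1.png

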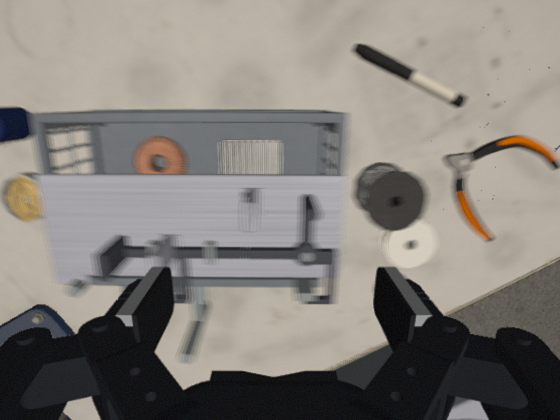

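Wrist view: sharp tops of both catch pairs under the fingers (swivel post (308,205), its tab (250,200), slide tab (113,255), its tab (158,250)); depth gives swivel tab (0.5758,-0.0039), cage y at 59.6°.

>>> {"name": "arm_command", "arguments": {
  "series": [
    [[0,1,25,0,0,0,-1],[0,0,25,0,0,0,-1],[0,0,25,0,0,0,-1],[0,0,15,0,0,0,-1],[0,0,14,0,0,0,-1],[0,0,10,0,0,0,-1],[0,0,0,0,0,0,-1],[0,0,0,0,0,0,-1]]
  ]
}}

```text
time_s: 4.2
tool_pos: [0.5689, -0.0172, 0.1178]
ee_rot: [-180.0, -0.0, -30.3]
force: [-0.0, -0.7, 0.1]
opening: 0.0855
grasp_force: 0.0
```

>>> {"name": "arm_command", "arguments": {
  "series": [
    [[0,-1,0,0,0,0,-0.5],[0,0,0,0,0,0,-0.3],[0,0,0,0,0,0,-0.1],[0,0,0,0,0,0,0],[0,0,0,0,0,0,0.05],[0,0,0,0,0,0,0.1],[0,0,0,0,0,0,0.15],[0,0,0,0,0,0,0.15]]
  ]
}}

```text
time_s: 5.0
tool_pos: [0.5693, -0.0157, 0.1175]
ee_rot: [-180.0, -0.0, -30.2]
force: [-1.2, 2.3, 3.9]
opening: 0.0365
grasp_force: 4.2
```

>>> {"name": "arm_command", "arguments": {
  "series": [
    [[0,0,0,0,0,0,0.25],[0,0,0,0,0,0,0.3],[0,0,0,0,0,0,0.3],[0,0,0,0,0,0,0.3]]
  ]
}}

```text
time_s: 5.4
tool_pos: [0.5702, -0.014, 0.118]
ee_rot: [-179.8, -0.0, -30.2]
force: [3.3, 10.3, 5.5]
opening: 0.0318
grasp_force: 60.0
```

>>> {"name": "arm_command", "arguments": {
  "series": [
    [[0,0,0,0,0,0,-0.5],[0,0,0,0,0,0,-1],[0,0,0,0,0,0,-1],[0,0,0,0,0,0,-1],[0,0,-20,0,0,0,-1],[0,0,-40,0,0,0,-1],[0,0,-40,0,0,0,-1],[-10,-24,0,0,0,0,-1],[-10,-24,0,0,0,0,-1],[-10,-24,0,0,0,0,-1],[-9,-23,0,0,0,0,-1],[0,0,0,0,0,0,-1]]
  ]
}}

```text
time_s: 6.6
tool_pos: [0.5833, 0.0892, 0.2173]
ee_rot: [-179.9, 0.0, -30.0]
force: [-0.0, -0.0, -0.4]
opening: 0.085
grasp_force: 0.0
```

```bash
cat >> h.py <<'E'
def tops(p):
    from scipy.cluster.hierarchy import fcluster,linkage
    P=pts(p,np.ones((420,560),bool))
    Q=P[(P[:,2]>.140)&(P[:,2]<.156)&(P[:,0]>.4)&(P[:,0]<.8)&(abs(P[:,1])<.25)]
    l=fcluster(linkage(Q,'single'),.006,'distance')
    for k in set(l):
        q=Q[l==k]
        if len(q)>20: print(len(q),[np.round(a,1) for a in cv2.minAreaRect((q[:,:2]*1000).astype(np.float32))])
E
python3 - <<'E'
from h import *
s=env.sense();print(s["tool_pos"],s["ee_rot"],s["joints"])
p=env.camera("wrist");cv2.imwrite("pics/w2.png",p["img"]);tops(p)
p=env.camera("scene");tops(p);p=env.camera("side");tops(p)
E
```

```text
[0.58325925 0.08919015 0.21734798] [-1.79917891e+02  3.76546729e-02 -3.00254369e+01] [-8.85243056e-02  1.83351738e+01 -1.82101952e+01  1.03111056e+02
  6.45193500e+00  5.95389650e+01 -1.40734166e+02]
275 [array([561.4, -25.3]), array([9.7, 9. ]), np.float64(38.1)]
614 [array([576. ,  -3.6]), array([ 8.7, 22.4]), np.float64(58.2)]
459 [array([596.3, 109.7]), array([ 8.1, 21.9]), np.float64(59.4)]
439 [array([576.7,  75.6]), array([ 8.1, 21.4]), np.float64(59.7)]
33 [array([574.6,  -2.4]), array([ 6.8, 20.7]), np.float64(61.7)]
21 [array([560.5, -23.2]), array([9.1, 7. ]), np.float64(23.1)]
40 [array([576.4,  77.3]), array([ 7.4, 22.4]), np.float64(57.0)]
42 [array([595.3, 112. ]), array([ 7.7, 22.5]), np.float64(57.8)]
49 [array([577.,  -5.]), array([ 9.9, 20.6]), np.float64(66.8)]
44 [array([577.3,  75.9]), array([10.1, 22.4]), np.float64(60.0)]
40 [array([597.3, 109.4]), array([14.3, 19.7]), np.float64(74.0)]
```

View pics/w2.png

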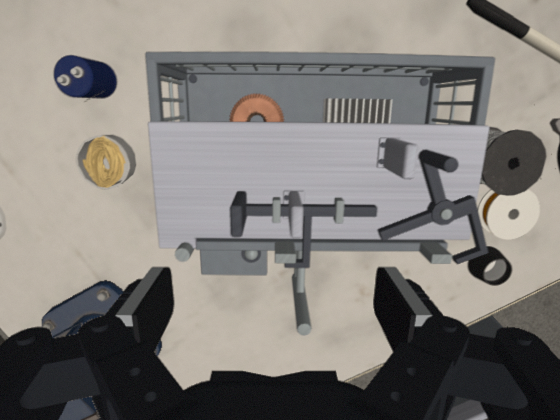

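Wrist view: swivel post (437,160) now sits close to its fixed tab (400,158) (26 mm apart, fully squeezed), side arm turned away from the slide bar, gate still shut.

>>> {"name": "arm_command", "arguments": {
  "series": [
    [[1,3,25,0,0,0.006,-1],[0,0,25,0,0,0,-1],[0,0,20,0,0,0,-1],[0,0,15,0,0,0,-1],[0,0,10,0,0,0,-1],[0,0,5,0,0,0,-1],[0,0,0,0,0,0,-1],[0,0,0,0,0,0,-1]]
  ]
}}

```text
time_s: 7.55
tool_pos: [0.583, 0.0823, 0.118]
ee_rot: [-180.0, -0.0, -30.6]
force: [-0.0, 0.7, 1.0]
opening: 0.0857
grasp_force: 0.0
```

>>> {"name": "arm_command", "arguments": {
  "series": [
    [[-2,-3.5,0,0,0,0,-1],[0,0,0,0,0,0,-1],[0,0,0,0,0,0,-1]]
  ]
}}

```text
time_s: 7.85
tool_pos: [0.5828, 0.0866, 0.1177]
ee_rot: [-180.0, -0.0, -30.6]
force: [-0.1, 0.0, -0.8]
opening: 0.0852
grasp_force: 0.0
```

>>> {"name": "arm_command", "arguments": {
  "series": [
    [[0,0,0,0,0,0,-0.5],[0,0,0,0,0,0,-0.3],[0,0,0,0,0,0,-0.1],[0,0,0,0,0,0,0],[0,0,0,0,0,0,0.1],[0,0,0,0,0,0,0.15],[0,0,0,0,0,0,0.2],[0,0,0,0,0,0,0.3],[0,0,0,0,0,0,0.35],[0,0,0,0,0,0,0.35],[0,0,0,0,0,0,0.35]]
  ]
}}

```text
time_s: 8.95
tool_pos: [0.5835, 0.0874, 0.1181]
ee_rot: [-179.9, -0.1, -30.6]
force: [2.2, 5.9, 9.0]
opening: 0.0328
grasp_force: 60.4
```

>>> {"name": "arm_command", "arguments": {
  "series": [
    [[0,0,0,0,0,0,-0.5],[0,0,0,0,0,0,-1],[0,0,0,0,0,0,-1],[0,0,0,0,0,0,-1],[0,0,-20,0,0,0,-1],[0,0,-40,0,0,0,-1],[0,0,-40,0,0,0,-1],[0,0,-30,0,0,0,-1],[0,0,0,0,0,0,-1],[0,0,0,0,0,0,-1]]
  ]
}}

```text
time_s: 9.95
tool_pos: [0.5827, 0.0861, 0.2477]
ee_rot: [-180.0, -0.0, -30.6]
force: [-0.1, -0.0, -0.4]
opening: 0.0853
grasp_force: 0.0
```

Run:
```python
from h import *
p=env.camera("wrist");cv2.imwrite("pics/w3.png",p["img"]);tops(p)
P=pts(p,np.ones((420,560),bool))
Q=P[(P[:,2]>.118)&(P[:,2]<.132)&(np.hypot(P[:,0]-.486,P[:,1]-.1175)<.02)];Q=Q[Q[:,2]>.122]
if len(Q):print(len(Q),cv2.minAreaRect((Q[:,:2]*1000).astype(np.float32)),np.median(Q,0))
s=env.sense();print(s["tool_pos"],s["joints"])
plan(.486,.1175,.245,207,32)
```

```text
206 [array([561.8, -25.4]), array([9.9, 9.5]), np.float64(69.0)]
464 [array([576.4,  -3.6]), array([ 8.6, 21.7]), np.float64(60.4)]
338 [array([576.5,  75.8]), array([ 7.4, 21.8]), np.float64(59.9)]
336 [array([589.4,  98.1]), array([ 7.8, 22.1]), np.float64(60.0)]
151 ((487.514404296875, 116.1426010131836), (11.499493598937988, 10.606886863708496), 4.229061603546143) [0.48865046 0.11591373 0.12685454]
[0.58231367 0.08603215 0.2467367 ] [   0.2303347    16.68834341  -18.17982767  101.42393474    5.78368639
   62.83996774 -140.50395431]
[-3.0, 1.0, 0.0, 0.0, -0.0, 0.067, -1.0],[-3.0, 1.0, 0.0, 0.0, -0.0, 0.067, -1.0],[-3.0, 1.0, 0.0, 0.0, -0.0, 0.067, -1.0],[-3.0, 1.0, 0.0, 0.0, -0.0, 0.067, -1.0],[-3.0, 1.0, 0.0, 0.0, -0.0, 0.067, -1.0],[-3.0, 2.0, 0.0, 0.0, -0.0, 0.067, -1.0],[-2.0, 2.0, 0.0, 0.0, -0.0, 0.067, -1.0],[-3.0, 2.0, 0.0, 0.0, -0.0, 0.067, -1.0],[-2.0, 2.0, 1.0, 0.0, -0.0, 0.067, -1.0],[-2.0, 2.0, 0.0, 0.0, -0.0, 0.067, -1.0],[-2.0, 3.0, 0.0, 0.0, -0.0, 0.067, -1.0],[-2.0, 2.0, 0.0, 0.0, -0.0, 0.067, -1.0],[-1.0, 3.0, 0.0, 0.0, -0.0, 0.067, -1.0],[-2.0, 3.0, 0.0, 0.0, -0.0, 0.067, -1.0],[-1.0, 3.0, 0.0, 0.0, -0.0, 0.067, -1.0],[-1.0, 3.0, 0.0, 0.0, -0.0, 0.067, -1.0],[-1.0, 3.0, 0.0, 0.0, -0.0, 0.067, -1.0],[-1.0, 3.0, 0.0, 0.0, -0.0, 0.067, -1.0],[0.0, 3.0, 0.0, 0.0, -0.0, 0.067, -1.0],[-1.0, 3.0, 0.0, 0.0, -0.0, 0.067, -1.0],[0.0, 3.0, 0.0, 0.0, -0.0, 0.067, -1.0],[1.0, 4.0, 0.0, 0.0, -0.0, 0.067, -1.0],[0.0, 3.0, 0.0, 0.0, -0.0, 0.067, -1.0],[1.0, 3.0, 0.0, 0.0, -0.0, 0.067, -1.0],[0.0, 3.0, 0.0, 0.0, -0.0, 0.067, -1.0],[1.0, 3.0, 0.0, 0.0, -0.0, 0.067, -1.0],[2.0, 3.0, 1.0, 0.0, -0.0, 0.067, -1.0],[1.0, 3.0, 0.0, 0.0, -0.0, 0.067, -1.0],[2.0, 2.0, 0.0, 0.0, -0.0, 0.067, -1.0],[1.0, 3.0, 0.0, 0.0, -0.0, 0.067, -1.0],[2.0, 3.0, 0.0, 0.0, -0.0, 0.067, -1.0],[2.0, 2.0, 0.0, 0.0, -0.0, 0.067, -1.0],
end [0.4863 0.1177 0.2448] [ 180.    -0.  -153.5]
```

View pics/w3.png

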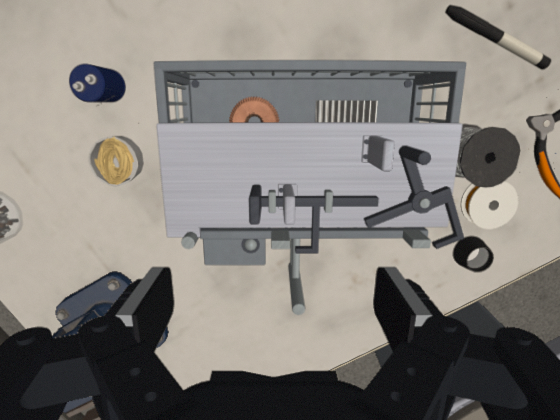

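Wrist view: slide tab (255,204) stands against its fixed tab (288,203), 26 mm apart, hook clear of the lug; handle post top at (298,308), gate still shut.

>>> {"name": "arm_command", "arguments": {
  "series": [
    [[0,0,0,0,0,-0.13,-1],[0,0,0,0,0,-0.13,-1],[0,0,0,0,0,-0.13,-1],[0,0,0,0,0,-0.13,-1],[0,0,0,0,0,-0.13,-1],[0,0,0,0,0,-0.13,-1],[0,0,0,0,0,-0.13,-1],[0,0,0,0,0,-0.13,-1],[0,0,0,0,0,-0.13,-1],[0,0,0,0,0,-0.13,-1],[0,0,0,0,0,-0.13,-1],[0,0,0,0,0,-0.13,-1]]
  ]
}}

```text
time_s: 11.2
tool_pos: [0.582, 0.0861, 0.2458]
ee_rot: [-179.9, 0.1, 59.1]
force: [0.2, 0.0, 0.6]
opening: 0.0853
grasp_force: 0.0
```

>>> {"name": "arm_command", "arguments": {
  "series": [
    [[0,0,0,0,0,-0.13,-1],[0,0,0,0,0,-0.13,-1],[0,0,0,0,0,-0.13,-1],[0,0,0,0,0,-0.13,-1],[0,0,0,0,0,-0.13,-1],[0,0,0,0,0,-0.13,-1],[0,0,0,0,0,-0.13,-1],[0,0,0,0,0,-0.13,-1],[0,0,0,0,0,-0.13,-1],[0,0,0,0,0,-0.13,-1],[0,0,0,0,0,-0.13,-1],[0,0,0,0,0,-0.13,-1]]
  ]
}}

```text
time_s: 12.4
tool_pos: [0.582, 0.0861, 0.2459]
ee_rot: [-179.9, -0.1, 148.5]
force: [-0.4, -0.4, 0.2]
opening: 0.0856
grasp_force: 0.0
```

>>> {"name": "arm_command", "arguments": {
  "series": [
    [[0,0,0,0,0,-0.13,-1],[0,0,0,0,0,-0.13,-1],[0,0,0,0,0,-0.13,-1],[0,0,0,0,0,-0.13,-1],[0,0,0,0,0,-0.13,-1],[0,0,0,0,0,-0.13,-1],[0,0,0,0,0,-0.13,-1],[0,0,0,0,0,-0.12,-1],[0,0,0,0,0,0,-1],[0,0,0,0,0,0,-1]]
  ]
}}

```text
time_s: 13.4
tool_pos: [0.5823, 0.0862, 0.2465]
ee_rot: [179.9, -0.1, -153.0]
force: [0.9, 0.2, -0.3]
opening: 0.0855
grasp_force: 0.0
```

Run:
```python
from h import *
s=env.sense();print(s["tool_pos"],s["ee_rot"],s["joints"])
plan(.4875,.1163,.2,207,6,0)
```

```text
[0.58233271 0.08617311 0.24645588] [ 1.79932954e+02 -5.91694459e-02 -1.53042371e+02] [ 32.64915016  27.25865673 -62.50980071  99.63881941  25.70406539
  69.1140317   80.18573832]
[12.0, 12.0, 8.0, 0.0, -0.0, -0.0, 0.0],[12.0, 11.0, 8.0, 0.0, -0.0, -0.0, 0.0],[11.0, 12.0, 7.0, 0.0, -0.0, -0.0, 0.0],[12.0, 12.0, 8.0, 0.0, -0.0, -0.0, 0.0],[12.0, 11.0, 8.0, 0.0, -0.0, -0.0, 0.0],[12.0, 12.0, 8.0, 0.0, -0.0, -0.0, 0.0],
end [0.4872 0.1164 0.1996] [ 1.799e+02 -1.000e-01 -1.530e+02]
```

>>> {"name": "arm_command", "arguments": {
  "series": [
    [[12,12,8,0,0,0,0],[12,11,8,0,0,0,0],[11,12,7,0,0,0,0],[12,12,8,0,0,0,0],[12,11,8,0,0,0,0],[12,12,8,0,0,0,0],[0,0,0,0,0,0,0],[0,0,0,0,0,0,0]]
  ]
}}

```text
time_s: 14.2
tool_pos: [0.4877, 0.116, 0.2004]
ee_rot: [-180.0, 0.0, -152.9]
force: [0.9, -0.0, -0.6]
opening: 0.0427
grasp_force: 0.0
```

Run:
```python
from h import *
s=env.sense();print(s["tool_pos"],s["ee_rot"],s["joints"],s["opening"])
p=env.camera("wrist");cv2.imwrite("pics/w4.png",p["img"])
P=pts(p,np.ones((420,560),bool))
Q=P[(P[:,2]>.122)&(P[:,2]<.132)&(np.hypot(P[:,0]-.487,P[:,1]-.1165)<.02)]
if len(Q):print(len(Q),cv2.minAreaRect((Q[:,:2]*1000).astype(np.float32)),np.median(Q,0))
plan(.4875,.1163,.09,207,6,0)
```

```text
[0.48769758 0.11602846 0.2004156 ] [-1.79974244e+02  1.19541716e-04 -1.52947289e+02] [ 33.95132582  21.21396046 -65.10924668 113.03145257  22.37906382
  59.68256002  75.72252986] 0.04273185184156925
257 ((486.5286865234375, 116.62740325927734), (11.235906600952148, 11.310003280639648), 73.1012954711914) [0.48582432 0.11663026 0.12713658]
[0.0, 0.0, 18.0, -0.0, 0.0, 0.0, 0.0],[0.0, 0.0, 19.0, -0.0, 0.0, 0.0, 0.0],[0.0, 0.0, 18.0, -0.0, 0.0, 0.0, 0.0],[0.0, 0.0, 19.0, -0.0, 0.0, 0.0, 0.0],[0.0, 0.0, 18.0, -0.0, 0.0, 0.0, 0.0],[0.0, 1.0, 19.0, -0.0, 0.0, 0.0, 0.0],
end [0.4877 0.1169 0.0896] [-180.     0.  -152.9]
```

View pics/w4.png

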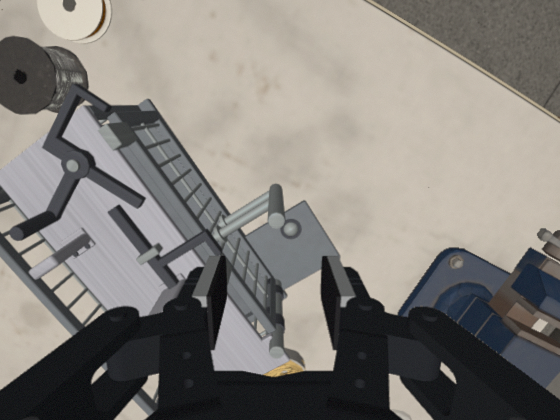

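Wrist view: handle post top at (276,190) centred between the fingers' closing line, with gate plane clear to the left; vise at right is away from it.

>>> {"name": "arm_command", "arguments": {
  "series": [
    [[0,0,18,0,0,0,0],[0,0,19,0,0,0,0],[0,0,18,0,0,0,0],[0,0,19,0,0,0,0],[0,0,18,0,0,0,0],[0,0,18,0,0,0,0],[0,0,0,0,0,0,0],[0,0,0,0,0,0,0]]
  ]
}}

```text
time_s: 15.05
tool_pos: [0.4876, 0.1164, 0.0902]
ee_rot: [179.9, -0.0, -152.8]
force: [0.6, -0.3, 0.1]
opening: 0.0426
grasp_force: 0.0
```

>>> {"name": "arm_command", "arguments": {
  "series": [
    [[0,0,0,0,0,0,0.3],[0,0,0,0,0,0,0.5],[0,0,0,0,0,0,0.7],[0,0,0,0,0,0,0.9],[0,0,0,0,0,0,1],[0,0,0,0,0,0,1]]
  ]
}}

```text
time_s: 15.65
tool_pos: [0.4875, 0.1172, 0.0911]
ee_rot: [180.0, 0.1, -152.8]
force: [-5.0, 4.0, 7.6]
opening: 0.0104
grasp_force: 58.4
```

```bash
cat >> h.py <<'E'
def swing(hx,hy,th0,th1,n,rad=.1124,g=1):
    # from the measured pose now, tool yaw turning with the gate
    s=env.sense();p=np.array(s["tool_pos"]);y=np.radians(s["ee_rot"][2]);z=p[2]
    a0=np.radians(-30.4)+np.arctan2(-95,-60)
    y0=y
    for k in range(1,n+1):
        th=th0+(th1-th0)*k/n;a=a0-th
        t=np.array([hx+rad*np.cos(a),hy+rad*np.sin(a)]);d=(t-p[:2])*1000
        dx,dy=np.round([d@[np.cos(y),np.sin(y)],d@[np.sin(y),-np.cos(y)]],1)
        w=round((th1-th0)/n,3)
        print([float(dx),float(dy),0,0,0,w,g],end=',')
        p[:2]+=np.array([dx*np.cos(y)+dy*np.sin(y),dx*np.sin(y)-dy*np.cos(y)])/1000;y-=w
    print('\nend',p,np.degrees(y))
E
python3 - <<'E'
from h import *
s=env.sense();print(s["tool_pos"],s["ee_rot"],s["joints"],s["opening"],s["grasp_force"],s["force"])
c,sn=np.cos(np.radians(-30.4)),np.sin(np.radians(-30.4))
h=np.array([.487,.1165])-[c*-.06-sn*-.095,sn*-.06+c*-.095];print('hinge',h)
swing(*h,0,1.68,40)
E
```

```text
[0.48749272 0.11715407 0.09108198] [ 1.79966979e+02  5.97929085e-02 -1.52803544e+02] [ 25.87518737  29.63948993 -57.3855324  118.51547348  33.19596562
  49.45484208  66.4194506 ] 0.010372875748724423 58.411574363708496 [-4.99211509  4.01009225  7.56337579]
hinge [0.58682403 0.16807677]
[0.7, 4.4, 0, 0, 0, 0.042, 1],[-0.1, 4.7, 0, 0, 0, 0.042, 1],[-0.1, 4.7, 0, 0, 0, 0.042, 1],[-0.1, 4.7, 0, 0, 0, 0.042, 1],[-0.1, 4.7, 0, 0, 0, 0.042, 1],[-0.1, 4.8, 0, 0, 0, 0.042, 1],[-0.0, 4.7, 0, 0, 0, 0.042, 1],[-0.1, 4.7, 0, 0, 0, 0.042, 1],[-0.1, 4.7, 0, 0, 0, 0.042, 1],[-0.1, 4.7, 0, 0, 0, 0.042, 1],[-0.1, 4.8, 0, 0, 0, 0.042, 1],[-0.1, 4.7, 0, 0, 0, 0.042, 1],[-0.1, 4.7, 0, 0, 0, 0.042, 1],[-0.1, 4.7, 0, 0, 0, 0.042, 1],[-0.1, 4.7, 0, 0, 0, 0.042, 1],[-0.0, 4.8, 0, 0, 0, 0.042, 1],[-0.1, 4.7, 0, 0, 0, 0.042, 1],[-0.1, 4.7, 0, 0, 0, 0.042, 1],[-0.1, 4.7, 0, 0, 0, 0.042, 1],[-0.1, 4.7, 0, 0, 0, 0.042, 1],[-0.1, 4.8, 0, 0, 0, 0.042, 1],[-0.1, 4.7, 0, 0, 0, 0.042, 1],[-0.1, 4.7, 0, 0, 0, 0.042, 1],[-0.1, 4.7, 0, 0, 0, 0.042, 1],[-0.0, 4.7, 0, 0, 0, 0.042, 1],[-0.1, 4.8, 0, 0, 0, 0.042, 1],[-0.1, 4.7, 0, 0, 0, 0.042, 1],[-0.1, 4.7, 0, 0, 0, 0.042, 1],[-0.1, 4.7, 0, 0, 0, 0.042, 1],[-0.1, 4.7, 0, 0, 0, 0.042, 1],[-0.1, 4.8, 0, 0, 0, 0.042, 1],[-0.1, 4.7, 0, 0, 0, 0.042, 1],[-0.1, 4.7, 0, 0, 0, 0.042, 1],[-0.0, 4.7, 0, 0, 0, 0.042, 1],[-0.1, 4.7, 0, 0, 0, 0.042, 1],[-0.1, 4.7, 0, 0, 0, 0.042, 1],[-0.1, 4.8, 0, 0, 0, 0.042, 1],[-0.1, 4.7, 0, 0, 0, 0.042, 1],[-0.1, 4.7, 0, 0, 0, 0.042, 1],[-0.1, 4.7, 0, 0, 0, 0.042, 1],
end [0.54640605 0.27292891 0.09108198] -249.06045380121364
```

>>> {"name": "arm_command", "arguments": {
  "series": [
    [[0,4.4,0,0,0,0.042,1],[-0.1,4.7,0,0,0,0.042,1],[-0.1,4.7,0,0,0,0.042,1],[-0.1,4.7,0,0,0,0.042,1],[-0.1,4.7,0,0,0,0.042,1],[-0.1,4.7,0,0,0,0.042,1],[-0.1,4.7,0,0,0,0.042,1],[-0.1,4.7,0,0,0,0.042,1],[-0.1,4.7,0,0,0,0.042,1],[-0.1,4.7,0,0,0,0.042,1]]
  ]
}}

```text
time_s: 16.65
tool_pos: [0.475, 0.161, 0.091]
ee_rot: [-180.0, -0.0, -177.0]
force: [-7.8, -2.5, 13.4]
opening: 0.0103
grasp_force: 59.1
```

```bash
cat >> h.py <<'E'
def st():
    s=env.sense();h=np.array([.58682,.16808]);d=np.array(s["tool_pos"][:2])-h
    a0=np.radians(-30.4)+np.arctan2(-95,-60);th=(a0-np.arctan2(d[1],d[0]))%(2*np.pi)
    print('th',th,'rad',np.hypot(*d),np.round(s["tool_pos"],4),np.round(s["ee_rot"],1),np.round(s["joints"],1),'open',s["opening"],s["grasp_force"],np.round(s["force"],1),s["time_s"])
E
python3 -c "
from h import *;st()"
```

```text
th 0.4136582861038609 rad 0.11203789865754316 [0.475 0.161 0.091] [-180.   -0. -177.] [ 16.7  27.4 -52.  118.6  29.5  47.7  40.2] open 0.010347473804742352 59.07060205936432 [-7.8 -2.5 13.4] 16.65
```

>>> {"name": "arm_command", "arguments": {
  "series": [
    [[-0.1,4.7,0,0,0,0.042,1],[-0.1,4.7,0,0,0,0.042,1],[-0.1,4.7,0,0,0,0.042,1],[-0.1,4.7,0,0,0,0.042,1],[-0.1,4.7,0,0,0,0.042,1],[-0.1,4.7,0,0,0,0.042,1],[-0.1,4.7,0,0,0,0.042,1],[-0.1,4.7,0,0,0,0.042,1],[-0.1,4.7,0,0,0,0.042,1],[-0.1,4.7,0,0,0,0.042,1],[-0.1,4.7,0,0,0,0.042,1],[-0.1,4.7,0,0,0,0.042,1]]
  ]
}}

```text
time_s: 17.85
tool_pos: [0.4853, 0.2166, 0.0911]
ee_rot: [-180.0, -0.1, 154.2]
force: [-11.9, 2.3, 13.3]
opening: 0.0107
grasp_force: 59.4
```

```bash
python3 -c "
from h import *;st()"
```

```text
th 0.9230961073587762 rad 0.11254029664577354 [0.4853 0.2166 0.0911] [-1.800e+02 -1.000e-01  1.542e+02] [  5.3  27.6 -44.7 115.2  26.2  47.6   9.9] open 0.010663071879932503 59.41048979759216 [-11.9   2.3  13.3] 17.85
```

>>> {"name": "arm_command", "arguments": {
  "series": [
    [[-0.1,4.7,0,0,0,0.042,1],[-0.1,4.7,0,0,0,0.042,1],[-0.1,4.7,0,0,0,0.042,1],[-0.1,4.7,0,0,0,0.042,1],[-0.1,4.7,0,0,0,0.042,1],[-0.1,4.7,0,0,0,0.042,1],[-0.1,4.7,0,0,0,0.042,1],[-0.1,4.7,0,0,0,0.042,1],[-0.1,4.7,0,0,0,0.042,1],[-0.1,4.7,0,0,0,0.042,1],[0,0,0,0,0,0,1]]
  ]
}}

```text
time_s: 18.95
tool_pos: [0.5142, 0.2546, 0.0911]
ee_rot: [179.9, -0.1, 130.2]
force: [-9.3, 4.9, 8.9]
opening: 0.0106
grasp_force: 58.8
```

```bash
python3 -c "
from h import *;st();swing(.58682,.16808,1.34,1.65,7)"
```

```text
th 1.3495788699424356 rad 0.11293760527375264 [0.5142 0.2546 0.0911] [ 1.799e+02 -1.000e-01  1.302e+02] [ -2.6  29.3 -38.3 110.1  23.7  48.6 -13.1] open 0.01058127751224696 58.76804172992706 [-9.3  4.9  8.9] 18.95
[-0.6, 3.9, 0, 0, 0, 0.044, 1],[-0.1, 5.0, 0, 0, 0, 0.044, 1],[-0.1, 5.0, 0, 0, 0, 0.044, 1],[-0.1, 4.9, 0, 0, 0, 0.044, 1],[-0.0, 5.0, 0, 0, 0, 0.044, 1],[-0.1, 5.0, 0, 0, 0, 0.044, 1],[-0.1, 5.0, 0, 0, 0, 0.044, 1],
end [0.54332302 0.27173104 0.09111456] 112.51019614477117
```

>>> {"name": "arm_command", "arguments": {
  "series": [
    [[-0.2,4.2,0,0,0,0.044,1],[-0.1,5,0,0,0,0.044,1],[-0.1,5,0,0,0,0.044,1],[-0.1,5,0,0,0,0.044,1],[-0.1,5,0,0,0,0.044,1],[-0.1,5,0,0,0,0.044,1],[-0.1,4,0,0,0,0.035,1],[0,0,0,0,0,0,1],[0,0,0,0,0,0,1],[0,0,0,0,0,0,1],[0,0,0,0,0,0,1],[0,0,0,0,0,0,1]]
  ]
}}

```text
time_s: 20.15
tool_pos: [0.5423, 0.272, 0.0912]
ee_rot: [180.0, -0.1, 113.1]
force: [-6.9, 8.3, 4.4]
opening: 0.0104
grasp_force: 58.6
```

```bash
python3 -c "
from h import *;st()
p=env.camera('scene');cv2.imwrite('pics/s5.png',cv2.resize(p['img'][120:330,100:380],None,fx=2.8,fy=2.8))"
```

```text
th 1.6430337457983013 rad 0.11309586919587765 [0.5423 0.272  0.0912] [ 1.800e+02 -1.000e-01  1.131e+02] [ -6.8  30.8 -33.7 106.   21.7  49.6 -27.9] open 0.010423701975291556 58.61246466636658 [-6.9  8.3  4.4] 20.15
```

View pics/s5.png

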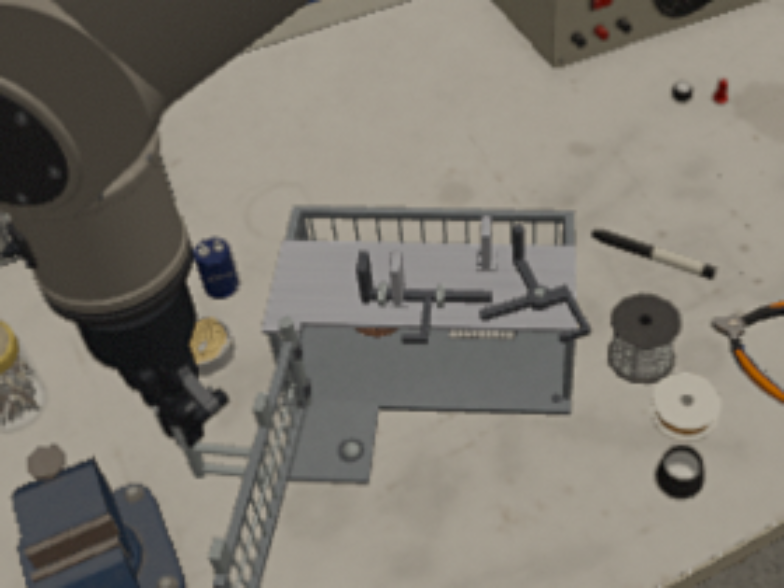

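The picture shows the gate standing out of the cage front, past square. The gripper holds the post at about (195,440), both catches are squeezed and the bystanders are in place.

```bash
python3 -c "
from h import *;st();print(env.job_done())"
```

```text
th 1.6433405351946249 rad 0.1130693568729268 [0.5423 0.272  0.0912] [ 1.799e+02 -1.000e-01  1.131e+02] [ -6.8  30.8 -33.7 106.   21.7  49.6 -27.9] open 0.010148470861385133 58.61206591129303 [-8.1  9.2  4.6] 20.2
the job is handed in; nothing more can be done
None
```

The cage is open and the job was handed in at 20.2 s: I squeezed the swivel catch fully open, then the slide catch, and swung the gate to about 1.64 rad, just past square, where the gripper is holding it still by the handle post (no verdict was returned).

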